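Flip the gearbox cover onto the bench plate

TASK

Turn the red gearbox cover over with the fingertips alone: push it flat along the bench until it is up against the near edge of the thick metal bench plate, and keep pushing until it tips up on that edge and goes right over. It must finish lying flat on the plate with its hollow machined side up. Never squeeze the cover hard or pick it up (some edge of it always stays down on the bench or plate), and leave the bolt, the nut and the yellow tin where they stand.

Things in the scene. Friction and masses are not known exactly. Their poses are not given: they have to be found in the camera images.
- cover_center (a point): centre (half-way through its thickness) of the loose cast cover, a block 90 mm (its x) by 110 mm (its y) by 20 mm thick (its z), 0.2 to 0.45 kg. Its z axis points out of the red painted closed face, up at the start; the hollow side (pale rim 13 mm wide, black pocket 12 mm deep) is down on the bench
- cover_lead (a point): middle of the cover's +x side face, half-way through the thickness, 45 mm from cover_center; axes as the cover's. At the start this side faces the plate, within 0.2 rad of parallel to its near edge with this point 15 to 45 mm short of it
- plate_edge (a point): middle of the upper near edge of the pale metal bench plate, fixed to the bench: 200 mm deep (its x, away from the robot), 300 mm wide (its y, along the edge), 6 mm high, so this point is 6 mm above the bench top (z = 0). The near edge is upright, sharp and lower than half the cover's thickness: the cover can pivot on it, and past upright it falls onto the plate
- bolt_center (a point): middle of a loose steel bolt standing on its head (36 mm hexagon, 70 mm tall), a bystander; z up
- nut_center (a point): middle of a loose brass nut, 46 mm across flats, 30 mm high, a bystander; z up
- tin_center (a point): middle of a small yellow tin, 44 mm in diameter, 65 mm tall, a bystander standing at a back corner of the plate; z up
- cover: the same loose cover; origin at the middle of its hollow-side face (underside at the start), axes as at cover_center. Once it is against the plate, a push of some 10 N on the middle of its side nearest the robot, moving up and over in an arc about the plate's edge, tips it
Things that resemble listed ones, but are neither listed nor needed, are in the scene too. Of the things that look like the cover, the middle-sized one is meant.

How it is judged:
By the outcome, as a careful person would: the job done as asked, in the order asked, and still so for the second after the job is handed in, with the robot touching nothing.
It also fails if it takes over 48 s, if anything falls off the work surface, if the arm or the gripper's body presses on something with over 40 N, if the wrist force passes 120 N, or if a joint passes its speed limit or range.

ROBOT

A 7-joint arm with a two-finger parallel gripper is mounted at the origin on the work surface. World frame = base frame: x ahead of the robot, y to its left, z up, the work surface at z = 0. Lengths are in mm, angles in rad, forces in N, time in s.
With the tool pointing down it reaches from about 425 to 875 mm from the base axis. Payload 8.4 kg.
Tool frame: the origin (TCP) lies midway between the tips of the shut fingers; the grasp point (between the pads) lies 19 mm behind it; z points along the fingers, y is the line along which they close (so a half turn about z gives the same grasp; the last joint's range is limited). The gripper opens to 85 mm and grips with 20 to 120 N. Pads are 22 mm wide; open, the fingers measure 114 mm over their backs; the gripper's body (76 mm by 85 mm) begins 54 mm behind the grasp point. The pads swing forward as they close: fully open they stand 13 mm farther back than shut.
Start: joints at [-1.217, 0.333, 0.04, 1.465, -0.013, 1.343, -0.059], TCP at [284.361, 584.466, 193.308] pointing down, gripper open.
Joint ranges: [-2.58, 2.58], [-0.38, 2.09], [-1.3, 1.39], [0.25, 2.4], [-1.5, 4.64], [0.08, 2.09], [-2.65, 2.65]. Speed limits (rad/s): [2.22, 2.22, 2.79, 2.79, 3.14, 3.14, 3.14].

INTERFACE

Orientations are given as [roll, pitch, yaw] about the fixed x, y, z axes, in that order (R = Rz(yaw) Ry(pitch) Rx(roll)).
In Python, from station import r gives the robot as it stands. Calls block until the motion is done:
- r.move_to(position, orientation): joint-space move of the TCP to a pose.
- r.move_linear(position, rot=None, vel=150): straight line of the TCP; rot=None keeps the orientation; vel is the mean speed in mm/s.
- r.set_joints(angles): joint-space move.
- r.let_go() and r.clamp(effort=None): open the fingers fully, or close them until they stop; effort is the grip in N (None keeps the last).
- r.sleep(seconds).
- r.ik(position, orientation): joint angles nearest the present ones, or None.
- r.get_obs(): the state.
- r.capture(name): name is "scene" or "top" or "wrist"; returns a dict with "img" (480x640x3 uint8, red, green, blue), "depth" (480x640 float32, mm along the optical axis (not along the pixel's ray), 0 where there is no reading), "fx", "fy", "cx", "cy" (pixels), "dist" ([k1, k2, p1, p2, k3] as OpenCV has them; the pictures are not rectified), "R" (3x3) and "t" (3): a world point X has camera coordinates R X + t; the wrist camera has in their place "hand_eye" (4x4, takes a point from camera to tool coordinates, whose origin is the TCP and whose axes are the flange's). Camera axes: x right, y down, z forward; pixel columns grow to the right and rows downward; lengths in mm; the calibration is good to about 2 mm. A picture is of the moment at which its call begins: read the wrist's pose just before it.
A pose or a line that the arm cannot do raises r.PlanningError and nothing moves.
- r.close_job(): hands the job in; it is judged then, once.
The state is a dict: "time_s": time; "joint_pos": joint angles; "qd": joint speeds; "effort": joint torques, N m; "tool_pos": TCP position; "tcp_rot": TCP orientation; "contact_force": force on the tool from outside, world axes, zero at the start; "torque": the same for the moment, N m; "gripper_width": finger opening in mm; "grip_force": force on a finger pad.
Only numpy, scipy, OpenCV 4.12 (cv2) and the standard library are available. Lean on these libraries where they do the work, as an engineer would, in place of code of your own. Each camera call takes 0.05 s, during which the arm holds its last target. There are 200 camera calls.

## Working session

There is one attempt and no reset: what is moved stays moved. The work goes in short steps, each a Python script; the robot and the scene stay as the last script left them, time stands still between calls to the robot, and variables do not carry over. Pictures are saved under pics/ and viewed, at most 10 in all, crops included, and the job is handed in when it is done.

```bash
mkdir -p pics; ls; python3 - <<'E'
from station import r
import cv2,pickle
o=r.get_obs();print(o["time_s"],o["tool_pos"],o["tcp_rot"],o["gripper_width"],o["contact_force"])
d={n:r.capture(n) for n in("scene","top")}
pickle.dump(d,open("c0.pkl","wb"))
for n in d: cv2.imwrite(f"pics/{n}0.png",d[n]["img"][:,:,::-1]); print(n,d[n]["R"],d[n]["t"],d[n]["fx"],d[n]["dist"])
E
```

```text
pics
0.0 [284.16113529 584.00922899 192.40363734] [-3.13995160e+00  9.81425334e-05  2.68876496e+00] 85.73340696750697 [ 0.31203663 -0.18523743  0.07238145]
scene [[-0.85777996  0.51396764 -0.00712811]
 [ 0.37732035  0.6201859  -0.68774909]
 [-0.34906002 -0.59262697 -0.72591348]] [ 461.15430792 -169.85746056 1369.12813042] 611.5819052365462 [-0.14662458  0.          0.          0.          0.        ]
top [[ 3.40959272e-04 -9.99812682e-01  1.93515832e-02]
 [-9.97487288e-01 -1.71099923e-03 -7.08250160e-02]
 [ 7.08448598e-02 -1.92788098e-02 -9.97301024e-01]] [  5.58089591 542.09590949 884.05402988] 479.86412643938814 [0.04451224 0.         0.         0.         0.        ]
```

View pics/top0.png

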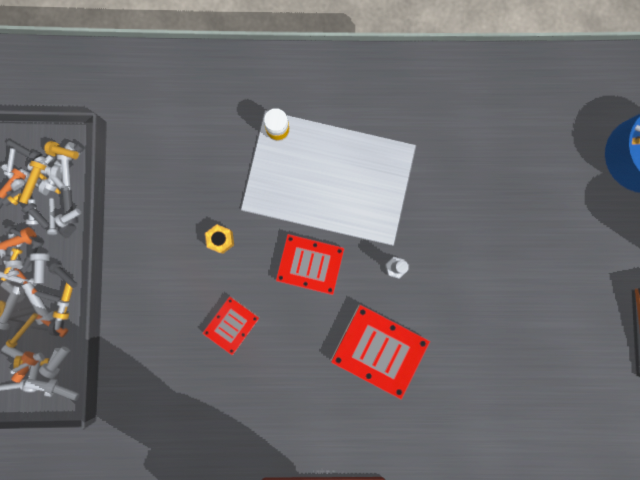

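View pics/scene0.png

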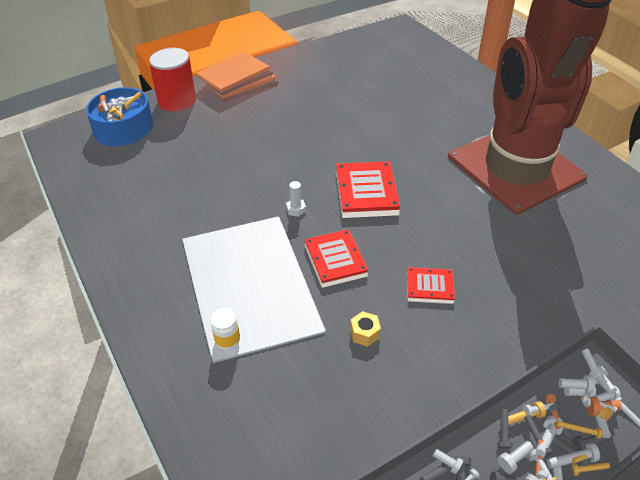

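Top view: three red covers, small at (231,325), middle at (310,264), large at (380,352). The middle-sized one at (310,264) fits, since it faces the plate's near edge. The plate spans about (242,210)–(394,244) along its near edge. The nut is at (218,238), the bolt at (397,268) and the tin at (277,125).

```bash
cat > h.py <<'E'
import numpy as np,cv2
def ray(c,uv,z):
    K=np.array([[c["fx"],0,c["cx"]],[0,c["fy"],c["cy"]],[0,0,1]])
    n=cv2.undistortPoints(np.float64(uv).reshape(-1,1,2),K,np.array(c["dist"]))[:,0]
    R=np.array(c["R"]);t=np.array(c["t"]);C=-R.T@t
    d=np.c_[n,np.ones(len(n))]@R
    return C+d*((z-C[2])/d[:,2])[:,None]
def blobs(mask,amin):
    cs,_=cv2.findContours(mask.astype(np.uint8),cv2.RETR_EXTERNAL,cv2.CHAIN_APPROX_NONE)
    return [k for k in cs if cv2.contourArea(k)>amin]
def rect(c,k,z):
    "world min-area rectangle of a contour lying at height z"
    p=ray(c,k[:,0,:],z); b=cv2.minAreaRect(np.float32(p[:,:2]))
    return b,cv2.boxPoints(b)
E
python3 - <<'E'
import pickle;from h import *
c=pickle.load(open("c0.pkl","rb"))["top"]
im=c["img"];hsv=cv2.cvtColor(im,cv2.COLOR_RGB2HSV);H,S,V=cv2.split(hsv)
red=((H<8)|(H>172))&(S>150)&(V>120); red[460:]=0
for k in blobs(red,300):
    b,q=rect(c,k,20);print("red",k[:,0].mean(0).round(),np.round(b[0],1),np.round(b[1],1),b[2],q.round().tolist())
w=(S<40)&(V>150);w[:100]=0
for k in blobs(w,5000):
    b,q=rect(c,k,6);print("plate",np.round(b[0],1),np.round(b[1],1),b[2],q.round().tolist())
for n,uv,z in(("nut",(218,238),30),("bolt",(402,266),70),("tin",(276,118),65)):print(n,ray(c,[uv],z).round())
x=im[200:400,190:440];cv2.imwrite("pics/crop.png",cv2.resize(x,None,fx=3,fy=3,interpolation=2)[:,:,::-1])
D=c["depth"]
E
```

```text
red [380. 352.] [ 345.  -107.8] [145.3 119.5] 62.282981872558594 [[258.0, -144.0], [364.0, -200.0], [432.0, -71.0], [326.0, -16.0]]
red [230. 325.] [393.1 168.8] [68.3 83.3] 54.101707458496094 [[339.0, 166.0], [407.0, 117.0], [447.0, 172.0], [379.0, 221.0]]
red [310. 264.] [506.8  22.5] [110.1  90.5] 76.3160171508789 [[450.0, -20.0], [538.0, -42.0], [564.0, 65.0], [476.0, 87.0]]
plate [678.2 -14.6] [300.1 210. ] 76.91304016113281 [[542.0, -137.0], [747.0, -184.0], [814.0, 108.0], [610.0, 155.0]]
nut [[554. 192.  30.]]
bolt [[ 501. -141.   70.]]
tin [[769.  84.  65.]]
```

View pics/crop.png

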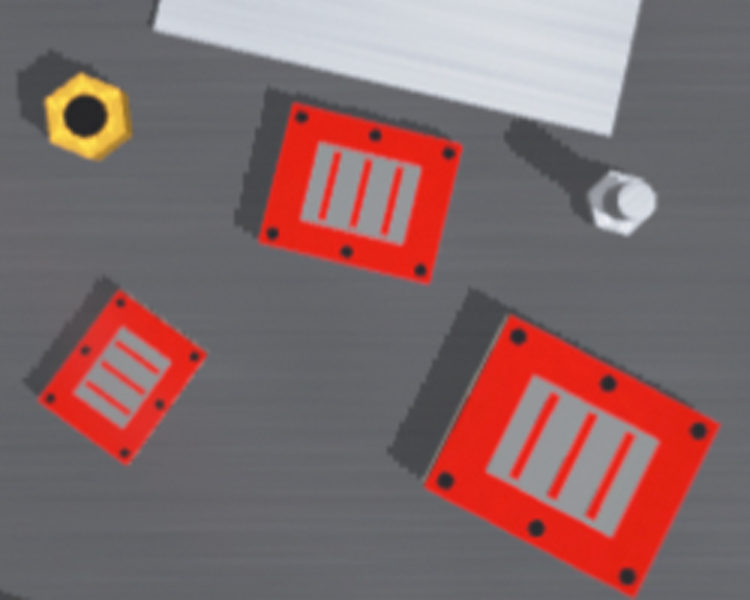

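The enlarged crop shows the middle cover. It measures 110 × 90.5 mm, matching the 110 × 90 given, and its lead side is about 25 mm short of the plate edge and nearly parallel to it. Next I shut the fingers and approach behind its near side.

```bash
cat >> h.py <<'E'
A=-0.2310                      # plate yaw
ex=np.array([np.cos(A),np.sin(A),0]);ey=np.array([-np.sin(A),np.cos(A),0])
E0=np.array([576.,9,0])        # plate_edge in plan
def P(x,y,z): return E0+ex*x+ey*y+[0,0,z]   # plate frame -> world
def loc(p): d=np.array(p)-E0; return np.array([d@ex,d@ey,d[2]])
E
python3 - <<'E'
from station import r;from h import *
q0=np.array(r.get_obs()["joint_pos"])
for yaw in(A,A+np.pi):
  for p in(P(-148,-2.5,120),P(-148,-2.5,10),P(-115,-2.5,10),P(0,-2.5,95),P(40,-2.5,90)):
    q=r.ik(p,[np.pi,0,yaw]);print(round(yaw,2),p.round(),None if q is None else np.round(q,2))
try:
  r.clamp(20)
  yaw=A+np.pi if r.ik(P(-148,-2.5,10),[np.pi,0,A+np.pi]) is not None else A
  r.move_to(P(-148,-2.5,90),[np.pi,0,yaw]); o=r.get_obs()
  print(yaw,o["time_s"],loc(o["tool_pos"]),o["tcp_rot"],o["contact_force"],o["gripper_width"])
except r.PlanningError as e: print(e)
c=r.capture("top");cv2.imwrite("pics/t1.png",c["img"][100:400,150:500,::-1])
E
```

```text
-0.23 [431.  40. 120.] [-0.79 -0.1   0.57  2.08  0.06  1.14 -2.05]
-0.23 [431.  40.  10.] [-0.79  0.09  0.62  2.2  -0.06  0.88 -1.93]
-0.23 [463.  33.  10.] [-0.76  0.16  0.65  2.13 -0.13  0.88 -1.84]
-0.23 [575.   7.  95.] [-0.71  0.31  0.75  1.8  -0.23  1.12 -1.69]
-0.23 [614.  -3.  90.] [-0.68  0.42  0.78  1.71 -0.32  1.14 -1.61]
2.91 [431.  40. 120.] [-0.74 -0.09  0.52  2.08  0.05  1.14  1.1 ]
2.91 [431.  40.  10.] [-0.7   0.08  0.53  2.19 -0.05  0.88  1.2 ]
2.91 [463.  33.  10.] [-0.67  0.16  0.54  2.13 -0.1   0.88  1.27]
2.91 [575.   7.  95.] [-0.57  0.28  0.57  1.8  -0.17  1.11  1.39]
2.91 [614.  -3.  90.] [-0.52  0.37  0.56  1.7  -0.21  1.13  1.44]
2.9105926535897932 2.925 [-147.78307183   -1.6398833    90.24720305] [3.14147353e+00 5.35337765e-04 2.91173923e+00] [ 0.45497554  0.49950618 -0.43135247] 0.3414046425021915
```

```bash
python3 - <<'E'
from station import r;from h import *
def st(): o=r.get_obs();f=np.array(o["contact_force"]);return o["time_s"],loc(o["tool_pos"]),np.array([f@ex,f@ey,f[2]])
r.move_linear(P(-148,-2.5,10),vel=120); print(*[np.round(v,1) for v in st()])
r.move_linear(P(-112,-2.5,10),vel=50); print(*[np.round(v,1) for v in st()])
x=-112
while x<-85:
    x+=2; r.move_linear(P(x,-2.5,10),vel=30); s=st(); print(x,*[np.round(v,1) for v in s])
    if s[2][0]<-10: break
c=r.capture("top");cv2.imwrite("pics/t2.png",cv2.resize(c["img"][160:360,190:440,::-1],None,fx=3,fy=3))
E
```

```text
3.8 [-147.6   -2.3   10.5] [0.6 0.3 0.5]
4.7 [-112.3   -2.7    9.8] [0.7 0.1 0.3]
-110 4.9 [-110.    -2.4   10. ] [-0.2 -0.4  0.4]
-108 5.2 [-107.9   -2.5   10. ] [ 0.2 -0.  -0.5]
-106 5.4 [-105.9   -2.5   10. ] [-1.2  0.9  0.3]
-104 5.7 [-103.9   -2.5   10. ] [ 0.1  0.7 -0.5]
-102 5.9 [-101.9   -2.5   10. ] [-0.1  0.   0.6]
-100 6.2 [-99.9  -2.5  10. ] [ 0.5  0.1 -0.8]
-98 6.4 [-97.9  -2.5  10. ] [0.  0.7 0.4]
-96 6.7 [-95.9  -2.5  10. ] [-0.9  0.3  0.2]
-94 6.9 [-93.9  -2.5  10. ] [-0.1 -0.6 -0. ]
-92 7.2 [-91.9  -2.5  10. ] [ 0.3 -0.5  0.4]
-90 7.4 [-89.9  -2.5  10. ] [ 0.5  0.5 -0. ]
-88 7.7 [-87.8  -2.5  10. ] [ 0.7 -0.5 -0.5]
-86 7.9 [-85.9  -2.5  10. ] [-0.4 -0.2  0.1]
-84 8.2 [-83.9  -2.5  10. ] [-0.9  0.3  0.3]
```

View pics/t2.png

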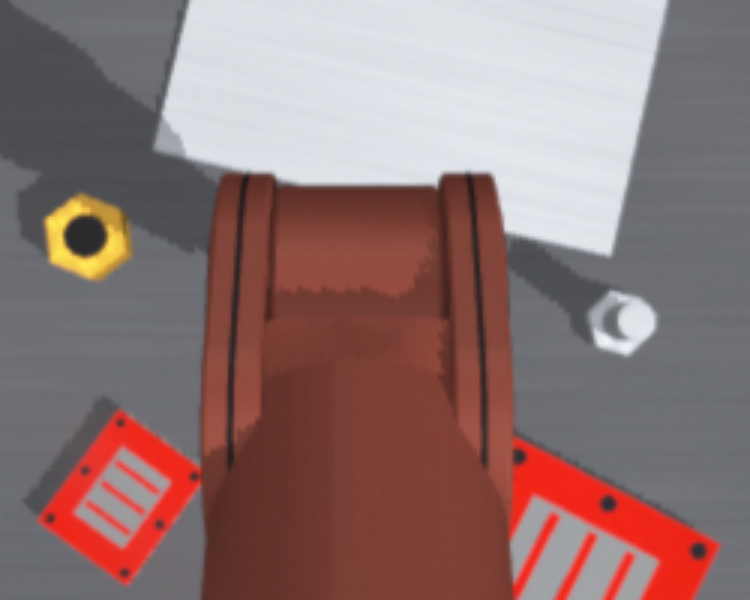

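The arm hides the cover from above, and there is no contact force where I expected it. I'll check from the side.

```bash
python3 - <<'E'
from station import r;from h import *
a=r.capture("scene")["img"][140:340,220:420];b=r.capture("wrist")["img"]
a=cv2.resize(a,(400,400));b=cv2.resize(b,(400,300));b=np.vstack([b,np.zeros((100,400,3),np.uint8)])
cv2.imwrite("pics/s3.png",np.hstack([a,b])[:,:,::-1])
E
```

```text
(no output)
```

View pics/s3.png

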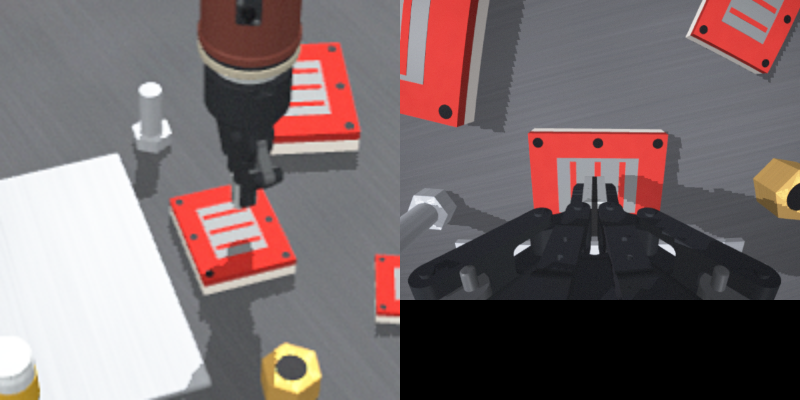

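The wrist view shows the cover still where it was, with the fingertips seemingly above it. I'll check the projected TCP and the depths.

```bash
python3 - <<'E'
from station import r;from h import *
def back(c,M):
    v,u=np.nonzero(M&(c["depth"]>0));K=np.array([[c["fx"],0,c["cx"]],[0,c["fy"],c["cy"]],[0,0,1]])
    n=cv2.undistortPoints(np.float64(np.c_[u,v]).reshape(-1,1,2),K,np.array(c["dist"]))[:,0]
    X=np.c_[n,np.ones(len(n))]*c["depth"][v,u][:,None]
    return (X-np.array(c["t"]))@np.array(c["R"]),np.c_[u,v]
o=r.get_obs();print(o["tool_pos"],loc(o["tool_pos"]),o["joint_pos"],o["gripper_width"],o["time_s"])
c=r.capture("scene")
K=np.array([[c["fx"],0,c["cx"]],[0,c["fy"],c["cy"]],[0,0,1]])
p,_=cv2.projectPoints(np.array([o["tool_pos"]]),cv2.Rodrigues(np.array(c["R"]))[0],np.array(c["t"]),K,np.array(c["dist"]));print("tcp px",p.ravel())
M=np.zeros((480,640),bool);M[140:300,290:400]=1
X,uv=back(c,M);L=np.array([loc(x) for x in X])
hsv=cv2.cvtColor(c["img"],cv2.COLOR_RGB2HSV)[uv[:,1],uv[:,0]]
red=((hsv[:,0]<8)|(hsv[:,0]>172))&(hsv[:,1]>150)&(L[:,2]<60)&(L[:,0]>-130)
print("red", np.percentile(L[red],[2,50,98],axis=0).round(1).tolist())
t=(L[:,2]<45)&(hsv[:,2]<75)&(L[:,2]>22)
print("dark",t.sum(),np.percentile(L[t],[2,50,98],axis=0).round(1).tolist())
m=(abs(L[:,0]+84)<25)&(abs(L[:,1]+2)<25)
print(np.histogram(L[m,2],bins=range(0,80,4)))
E
```

```text
[493.62316126  25.79649704   9.98270136] [-84.0343155   -2.50991852   9.98270136] [-0.64449486  0.22219776  0.55760925  2.0604201  -0.14974701  0.89730034
  1.33562012] -0.10477359969893629 8.3083
tcp px [340.58299829 254.66935675]
red [[-116.1, -52.4, 14.7], [-64.7, 18.1, 19.8], [-28.0, 56.7, 23.4]]
dark 1 [[-32.8, 50.7, 22.4], [-32.8, 50.7, 22.4], [-32.8, 50.7, 22.4]]
(array([  0,   0,   0,   1, 235, 234,   5,   0,   0,   0,   0,   1,   4,
        11,  18,  16,  21,  16,  21]), array([ 0,  4,  8, 12, 16, 20, 24, 28, 32, 36, 40, 44, 48, 52, 56, 60, 64,
       68, 72, 76]))
```

```bash
python3 - <<'E'
from station import r;from h import *
c=r.capture("scene")
a=cv2.resize(c["img"][190:290,295:385],None,fx=5,fy=5,interpolation=0)
d=c["depth"][190:290,295:385];d=np.uint8(np.clip((d-1000)/1.0,0,255)) if False else np.uint8(255*np.clip((d-np.percentile(d[d>0],1))/np.ptp(np.percentile(d[d>0],[1,99])),0,1))
d=cv2.cvtColor(cv2.resize(d,None,fx=3.8,fy=5,interpolation=0),8)
cv2.imwrite("pics/s4.png",np.hstack([a,d])[:,:,::-1])
E
```

```text
(no output)
```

View pics/s4.png

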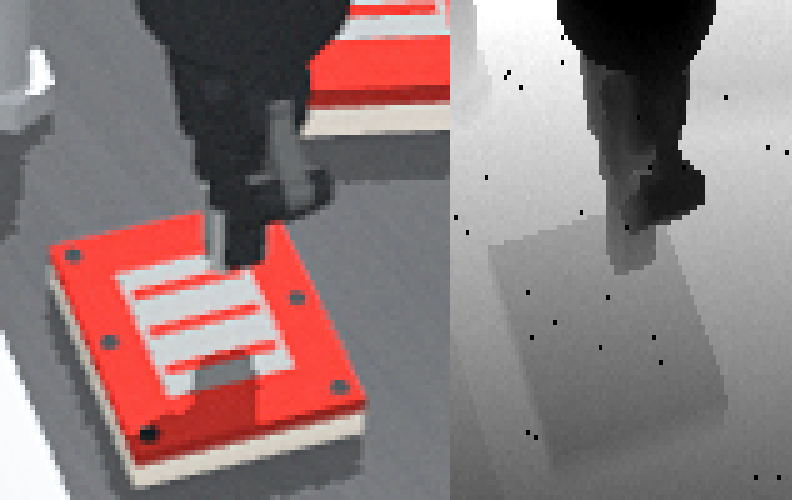

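Fingertip at pixel (342,244), but the TCP projects to (341,255). The visible tip sits above the cover, so I'll locate it by depth.

```bash
python3 - <<'E'
from station import r;from h import *
c=r.capture("scene");o=r.get_obs()
K=np.array([[c["fx"],0,c["cx"]],[0,c["fy"],c["cy"]],[0,0,1]])
def pt(u,v):
    n=cv2.undistortPoints(np.float64([[[u,v]]]),K,np.array(c["dist"]))[0,0]
    return loc((np.r_[n,1]*c["depth"][v,u]-np.array(c["t"]))@np.array(c["R"]))
for v in range(226,248,2): print(v,[pt(u,v).round(0).astype(int).tolist() for u in (338,341,344,347)])
w=r.capture("wrist");print(np.array(w["hand_eye"]).round(3).tolist(),w["fx"],w["cx"],w["cy"],w["dist"])
E
```

```text
226 [[-73, 8, 101], [-77, 12, 104], [-83, 11, 102], [-76, 44, 135]]
228 [[-74, 6, 94], [-78, 10, 97], [-73, 39, 126], [-73, 52, 139]]
230 [[-73, 8, 91], [-73, 23, 106], [-73, 39, 121], [-72, 56, 138]]
232 [[-75, 3, 80], [-73, 24, 102], [-72, 42, 119], [-72, 55, 132]]
234 [[-75, 4, 76], [-72, 26, 99], [-73, 39, 111], [-74, 50, 121]]
236 [[-75, 4, 71], [-78, 12, 78], [-77, 29, 95], [-89, 14, 77]]
238 [[-75, 6, 67], [-79, 11, 71], [-84, 11, 70], [-90, 13, 70]]
240 [[-74, 7, 63], [-78, 11, 67], [-87, 4, 56], [-90, 12, 63]]
242 [[-75, 5, 56], [-79, 11, 60], [-85, 11, 58], [-90, 12, 58]]
244 [[-75, 6, 51], [-81, 4, 48], [-97, -20, 18], [-101, -14, 23]]
246 [[-83, -15, 22], [-88, -13, 22], [-94, -13, 21], [-100, -10, 21]]
[[-0.001, -0.959, -0.284, 70.518], [1.0, -0.001, -0.001, -0.556], [0.001, -0.284, 0.959, -180.369], [0.0, 0.0, 0.0, 1.0]] 359.1789340287924 310.84263857088655 235.8033015604939 [-0.07259607  0.          0.          0.          0.        ]
```

The real fingertip is at z ≈ 49 (x ≈ -83, y ≈ 0 in the plate frame), while the reported TCP z is 10. The tool's reported height is therefore about 39 mm too low. I'll back off and find the bench by touch behind the cover.

```bash
cat >> h.py <<'E'
def st(r): o=r.get_obs();f=np.array(o["contact_force"]);return o["time_s"],loc(o["tool_pos"]),np.array([f@ex,f@ey,f[2]])
def show(*s): print(*[np.round(v,1).tolist() for v in s])
E
python3 - <<'E'
from station import r;from h import *
r.move_linear(P(-150,-2.5,10),vel=150)
r.move_linear(P(-150,-2.5,-20),vel=80); show(*st(r))
z=-20
while z>-50:
    z-=1.5 if z<-29 else 3
    r.move_linear(P(-150,-2.5,z),vel=30); r.sleep(.05); s=st(r); show(z,*s)
    if s[2][2]>2.5: break
E
```

```text
9.6 [-149.8, -2.9, -20.2] [0.3, -0.7, 0.5]
-23 9.9 [-149.8, -2.4, -22.8] [-0.2, 0.2, 0.4]
-26 10.2 [-150.1, -2.5, -26.1] [-0.6, -0.6, 0.7]
-29 10.5 [-150.1, -2.6, -29.1] [-1.2, -0.1, -0.2]
-32 10.8 [-150.1, -2.6, -32.1] [-0.1, -0.5, 0.8]
-33.5 11.1 [-150.0, -2.5, -33.5] [-0.7, -0.1, 0.5]
-35.0 11.4 [-150.1, -2.5, -35.1] [-0.1, -0.7, -0.2]
-36.5 11.7 [-150.1, -2.5, -36.6] [-0.4, -0.1, 0.1]
-38.0 12.0 [-149.8, -2.4, -37.9] [-0.0, 0.1, 2.8]
```

The bench is at reported z ≈ -37.5, which agrees with the camera. Now the push with real z = 9.

```bash
echo 'DZ=-37.5' >> h.py; python3 - <<'E'
from station import r;from h import *
r.move_linear(P(-150,-2.5,9+DZ),vel=40)
r.move_linear(P(-128,-2.5,9+DZ),vel=60); show(*st(r))
x=-128
while x<-88:
    x+=3 if x<-106 else 1.5; r.move_linear(P(x,-2.5,9+DZ),vel=30); s=st(r); show(x,*s)
    if s[2][0]<-9: break
c=r.capture("scene");cv2.imwrite("pics/s5.png",cv2.resize(c["img"][160:320,220:420,::-1],None,fx=4,fy=3.7))
E
```

```text
12.9 [-127.8, -2.8, -28.7] [-0.5, -0.4, 0.5]
-125 13.2 [-125.0, -2.6, -28.5] [-0.8, 0.5, -0.5]
-122 13.4 [-122.0, -2.5, -28.6] [-1.7, -0.4, -0.9]
-119 13.7 [-118.7, -2.5, -28.5] [0.0, 0.8, -0.6]
-116 13.9 [-115.6, -2.4, -28.4] [-0.1, 0.3, -0.6]
-113 14.2 [-112.6, -2.5, -28.4] [-1.3, 0.1, 0.2]
-110 14.4 [-109.5, -2.5, -28.5] [-0.7, 0.1, 0.0]
-107 14.7 [-106.6, -2.5, -28.5] [0.1, 1.0, 0.1]
-104 14.9 [-103.6, -2.5, -28.5] [-0.7, 0.2, -0.0]
-102.5 15.2 [-102.4, -2.5, -28.5] [-1.8, -0.0, 1.1]
-101.0 15.4 [-100.9, -2.5, -28.5] [-1.1, -0.1, -1.5]
-99.5 15.7 [-100.5, -2.5, -28.7] [-6.4, 0.6, 4.7]
-98.0 15.9 [-100.6, -2.6, -29.0] [-10.6, -0.1, 8.6]
```

View pics/s5.png

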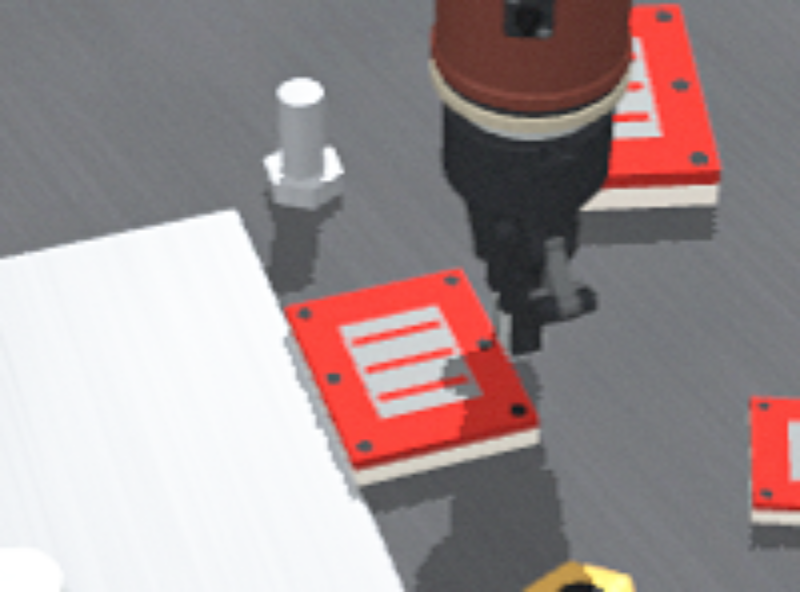

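The cover is up against the plate: TCP at -100.6 against -101 expected, with 10 N. The bystanders are untouched. Now I start the arc about the edge, holding the radial force near 12 N and checking the tilt by depth.

```bash
cat > arc.py <<'E'
from station import r;from h import *
import sys,json,os
X0,F=0.0,10.6                      # pivot x in plate frame, TCP to finger front
def redz():
    c=r.capture("scene");H,S,V=cv2.split(cv2.cvtColor(c["img"],cv2.COLOR_RGB2HSV))
    M=((H<8)|(H>172))&(S>140)&(V>70)&(c["depth"]>0);v,u=np.nonzero(M)
    K=np.array([[c["fx"],0,c["cx"]],[0,c["fy"],c["cy"]],[0,0,1]])
    n=cv2.undistortPoints(np.float64(np.c_[u,v]).reshape(-1,1,2),K,np.array(c["dist"]))[:,0]
    X=(np.c_[n,np.ones(len(n))]*c["depth"][v,u][:,None]-np.array(c["t"]))@np.array(c["R"])
    L=np.array([loc(x) for x in X]);L=L[(L[:,0]>-112)&(L[:,0]<130)&(abs(L[:,1]+2.5)<60)&(L[:,2]<130)]
    if len(L)<30: return "no red"
    p=np.linalg.svd(L-np.median(L,0),full_matrices=False)[2][2];p*=np.sign(p[2]+p[0])
    return len(L),np.percentile(L,[3,97],axis=0).round().astype(int).tolist(),"tilt",round(np.degrees(np.arctan2(p[0],p[2])),1)
def arc(a0,a1,d,h=3,y=-2.5,step=4,N=12):
    for a in np.arange(a0,a1+.1,step):
        t=np.radians(a);c,s=np.cos(t),np.sin(t);R=90-d
        r.move_linear(P(X0-R*c+h*s-F,y,6+R*s+h*c+DZ),vel=45)
        T,p,f=st(r);Fr=-f[0]*c+f[2]*s;Ft=f[0]*s+f[2]*c
        print(a,round(T,1),"d",round(d,1),"Fr",round(Fr,1),"Ft",round(Ft,1),"Fy",round(f[1],1),p.round(1).tolist())
        if Fr>35: print("high");break
        d=float(np.clip(d+np.clip((N-Fr)/8,-1.5,1.5),-2,9))
    print(redz());return a,d
E
python3 -c "
from arc import *
print(arc(2,22,2.6))"
```

```text
2.0 16.2 d 2.6 Fr 8.3 Ft -0.5 Fy 1.2 [-100.3, -2.6, -26.3]
6.0 16.5 d 3.1 Fr 8.9 Ft -1.5 Fy 0.3 [-99.3, -2.7, -20.2]
10.0 16.8 d 3.5 Fr 10.1 Ft -1.6 Fy 1.2 [-98.0, -2.7, -14.3]
14.0 17.1 d 3.7 Fr 9.3 Ft -1.9 Fy 2.6 [-96.4, -2.7, -8.5]
18.0 17.4 d 4.0 Fr 10.9 Ft -1.2 Fy 0.6 [-94.4, -2.7, -2.9]
22.0 17.6 d 4.2 Fr 11.9 Ft -0.9 Fy 0.5 [-92.0, -2.7, 2.7]
(1589, [[-77, -51, 19], [2, 56, 51]], 'tilt', np.float64(21.1))
(np.float64(22.0), 4.1970255378859385)
```

Tilt is 21° as commanded and the forces are steady, so I continue.

```bash
python3 -c "
from arc import *
print(arc(26,66,4.2))"
```

```text
26.0 18.0 d 4.2 Fr 11.7 Ft -1.7 Fy -0.4 [-89.2, -2.6, 8.2]
30.0 18.3 d 4.2 Fr 13.3 Ft -1.4 Fy 0.3 [-86.0, -2.6, 13.4]
34.0 18.6 d 4.1 Fr 12.0 Ft -1.8 Fy 0.4 [-82.4, -2.6, 18.7]
38.0 18.8 d 4.1 Fr 13.3 Ft -1.5 Fy -0.4 [-78.5, -2.5, 23.6]
42.0 19.1 d 3.9 Fr 12.9 Ft -1.8 Fy -0.4 [-74.2, -2.5, 28.3]
46.0 19.4 d 3.8 Fr 13.5 Ft -0.3 Fy 0.2 [-69.6, -2.4, 32.8]
50.0 19.7 d 3.6 Fr 13.7 Ft -0.5 Fy -0.8 [-64.7, -2.4, 37.0]
54.0 20.0 d 3.4 Fr 12.0 Ft -0.7 Fy -1.4 [-59.4, -2.4, 40.9]
58.0 20.2 d 3.4 Fr 15.0 Ft -0.4 Fy -1.2 [-54.0, -2.3, 44.4]
62.0 20.5 d 3.0 Fr 11.6 Ft -0.4 Fy -0.2 [-48.2, -2.3, 47.7]
66.0 20.8 d 3.1 Fr 13.8 Ft -1.5 Fy 0.3 [-42.3, -2.3, 50.4]
(1096, [[-29, -50, 14], [11, 57, 94]], 'tilt', np.float64(65.2))
(np.float64(66.0), 2.8397344602745767)
```

```bash
python3 -c "
from arc import *
a,d=arc(70,94,2.8,N=10)"
```

```text
70.0 21.1 d 2.8 Fr 10.9 Ft -0.9 Fy -0.4 [-36.4, -2.2, 52.7]
74.0 21.4 d 2.7 Fr 10.9 Ft -0.3 Fy -0.6 [-30.2, -2.2, 54.6]
78.0 21.7 d 2.6 Fr 10.5 Ft 0.3 Fy -0.4 [-24.0, -2.2, 56.1]
82.0 22.0 d 2.5 Fr 9.8 Ft -0.2 Fy -0.1 [-17.7, -2.1, 57.1]
86.0 22.3 d 2.5 Fr 10.0 Ft -0.1 Fy 0.7 [-11.2, -2.1, 57.7]
90.0 22.6 d 2.5 Fr 14.4 Ft -2.6 Fy -0.4 [-5.1, -2.1, 58.1]
94.0 22.9 d 2.0 Fr 18.2 Ft -3.8 Fy -0.6 [1.7, -2.0, 58.9]
(418, [[11, -46, 14], [20, 57, 98]], 'tilt', np.float64(92.7))
```

The cover is upright and just over (92.7°), and it now pivots on its red-face corner 14 mm past the edge. I carry on with an arc about that corner at a lighter load.

```bash
python3 - <<'E'
from arc import *
for ph in np.arange(4,27,2.):
    a=np.radians(ph-12.5);a0=np.radians(2.7-12.5)
    r.move_linear(P(1.7+92.2*(np.sin(a)-np.sin(a0)),-2.5,6+92.2*np.cos(a)-1.8+DZ),vel=40)
    T,p,f=st(r);print(ph,round(T,1),p.round(1),f.round(1))
    if abs(f[2])<1.2 and ph>8: break
print(redz())
E
```

```text
4.0 23.2 [ 5.6 -2.1 59.4] [-0.5  0.5 11.3]
6.0 23.4 [ 8.7 -2.1 59.6] [-0.4  0.4 10.1]
8.0 23.7 [11.8 -2.1 59.8] [-1.2  0.6  8.5]
10.0 23.9 [14.9 -2.1 59.8] [0.5 1.2 6.6]
12.0 24.2 [17.9 -2.1 59.8] [0.2 1.  6.7]
14.0 24.4 [21.  -2.2 59.6] [1.1 1.1 6.2]
16.0 24.7 [23.9 -2.1 59.3] [0.9 2.  6.3]
18.0 24.9 [26.9 -2.2 58.9] [1.4 2.1 5.9]
20.0 25.2 [29.9 -2.2 58.5] [1.6 1.5 5.1]
22.0 25.4 [33.  -2.2 57.9] [2.  1.9 5.8]
24.0 25.7 [35.9 -2.3 57.2] [2.6 2.3 5.9]
26.0 25.9 [38.9 -2.3 56.4] [2.1 2.1 4.3]
(229, [[13, -46, 16], [55, 57, 89]], 'tilt', np.float64(117.9))
```

It is 118° over, well past balance. I lift off so it falls the rest of the way, then check.

```bash
python3 - <<'E'
from arc import *
o=st(r)[1]
r.move_linear(P(o[0]-8,-2.5,o[2]+25),vel=120)
r.move_linear(P(-60,-2.5,150),vel=200); r.move_linear(P(-140,-2.5,160),vel=200); r.sleep(.3)
show(*st(r))
c=r.capture("scene");d=r.capture("top");import pickle;pickle.dump((c,d),open("c1.pkl","wb"))
cv2.imwrite("pics/f.png",np.hstack([cv2.resize(x["img"][a:b,e:g],(400,400)) for x,a,b,e,g in((c,160,400,160,400),(d,80,320,200,440))])[:,:,::-1])
E
```

```text
27.9 [-139.5, -2.8, 159.7] [0.8, -0.7, -0.2]
```

View pics/f.png

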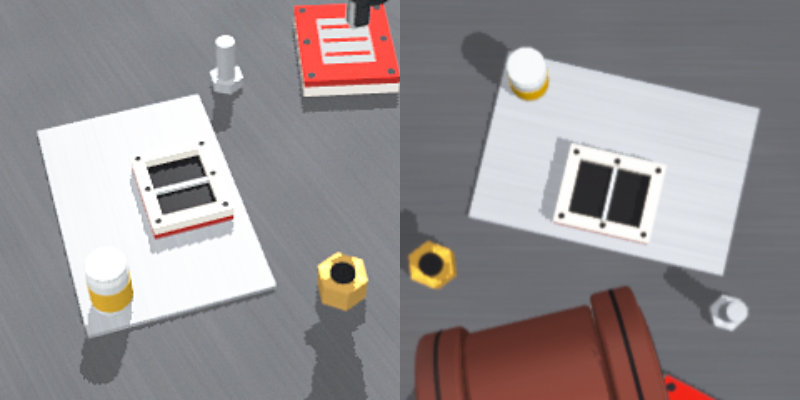

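The cover lies flat on the plate with its hollow side up, around (610,195) in the right-hand view. The bolt, nut and tin stand where they were, and the robot is clear.

```bash
python3 -c "
from station import r
print(r.close_job())"
```

```text
the job is handed in; nothing more can be done
None
```

The job is handed in: the middle-sized red cover was pushed against the plate's near edge and tipped over it, ending flat on the plate hollow side up at about 28 s, with bolt, nut and tin still in place.

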